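# Hold the sample tote's gate open

## Robot

A 6-joint arm with a two-finger parallel gripper is mounted at the origin on the work surface. World frame = base frame: x ahead of the robot, y to its left, z up, the work surface at z = 0. Lengths are in mm, angles in rad, forces in N, time in s.
With the tool pointing down it reaches from about 275 to 750 mm from the base axis. Payload 10.2 kg.
Tool frame: the origin (TCP) lies at the centre of the arm's flange, where the gripper is bolted on; the fingertips stand 173 mm ahead of it and the grasp point (between the pads) lies 155 mm ahead of it; z points along the fingers, y is the line along which they close (so a half turn about z gives the same grasp; the last joint's range is limited). The gripper opens to 85 mm and grips with 20 to 120 N. Pads are 22 mm wide; open, the fingers measure 114 mm over their backs; the gripper's body (76 mm by 85 mm) begins 54 mm behind the grasp point. The pads swing forward as they close: fully open they stand 13 mm farther back than shut.
Start: joints at [1.084, 0.313, 1.498, -0, 1.331, -0.223], TCP at [136.908, 506.842, 404.694] pointing down, gripper open.
Joint ranges: [-2.94, 2.94], [-0.97, 2.17], [0.19, 2.56], [-1.23, 4.37], [0.02, 3.11], [-2.88, 2.88]. Speed limits (rad/s): [2.39, 2.39, 3.01, 3.14, 3.14, 3.14].

## Interface

Orientations are given as a unit quaternion [w, x, y, z].
In Python, from rig import status, capture, camera_info, ticket gives the robot as it stands.
- The arm moves only by the shell command python3 -m crank 'ROWS' [FORCE]. ROWS is JSON, a list of rows, each a list of 7 numbers: the shift along the tool's x, y, z as a fraction of full scale, then the turn, a rotation vector about the tool's x, y, z as a fraction of full scale, then the closure, from 0 (fully open) to 1 (shut). A call has 1 to 12 rows; each row is the pose to reach, as a shift and turn from the pose commanded when the call began, along the tool's axes at that moment; what a row does not reach only later rows make up. Full scale, the value 1, is 0.1 m for a shift and 45 degrees for a turn. A row lasts 1/10 s, in which the tool goes at most 50 mm and 8.59 degrees, less where a joint would pass 70% of its speed; a pose out of reach is approached as far as the arm can. A call with a number of a shift or a turn outside -1 to 1 is refused whole. A call with a gripper value outside its range is refused whole. The fingers move at their own pace and stop on an object; FORCE is the grip in N (left out, the last holds). Time passes only in rows, so rows that repeat a pose let the fingers close. It gives the time, the measured TCP pose, the force, the opening and the grip force at its end, in the units of the state.
- status.sense(): the state, without advancing time (a new reading comes with each control period).
- capture(name): name is "scene" or "top" or "wrist"; returns (picture, depth): 384x512x3 uint8, red, green, blue; 384x512 float32, mm along the optical axis (not along the pixel's ray), 0 where there is no reading.
- camera_info(name): a dict with "K" (3x3 intrinsics, pixels), "camera_from_world" (4x4, takes a point from world to camera coordinates). Camera axes: x right, y up, looking along -z (the intrinsics and any distortion apply to the point x, -y, -z); pixel columns grow to the right and rows downward; lengths in mm; the calibration is good to about 2 mm. The wrist camera is an equidistant fisheye: a pixel r from the principal point sees the ray r / f radians off the axis. A picture is of the moment at which its call begins: read the wrist's pose just before it. camera_info takes no time and is no camera call; for the wrist camera it gives the pose at the moment of the call.
- ticket.finish_job(): hands the job in; it is judged then, once.
The state is a dict: "time_s": time; "joints": joint angles; "dq": joint speeds; "tau": joint torques, N m; "eef_pos": TCP position; "ee_rot": TCP orientation; "force": force on the tool from outside, world axes, zero at the start; "wrist_torque": the same for the moment, N m; "grip_width": opening from 0.0 (shut) to 1.0 (fully open); "grip_force": force on a finger pad.
Only numpy, scipy, OpenCV 4.12 (cv2) and the standard library are available. Lean on these libraries where they do the work, as an engineer would, in place of code of your own. Each camera call takes 0.05 s, during which the arm holds its last target. There are 200 camera calls.

## Task

The sample tote's gate is locked by two squeeze catches, one in front of each bay: pinch each one's pair of tabs fully together, first the catch in front of the bay with the flat cold pack, and only then the one in front of the bay with the tube rack. Then take the gate by its upright black handle, swing it out past its detent until it stands wide open (more than 70 degrees), and finish while still holding it wide by that handle, since it springs back if let go. Leave the rack, the cold pack and everything else on the bench where they are.

Things in the scene. Friction and masses are not known exactly. Their poses are not given: they have to be found in the camera images.
- tote: grey open-topped sample tote fixed on the bench, 160 x 240 mm, 95 high, two bays side by side along its y (divider at y = 0), a steel bar gate on its local +x side, which faces away from the robot give or take 0.3 rad. Origin: centre of its underside on the bench, z up, y along the gate. A rail along the top of the gate side (local x 0.041 to 0.075, top z = 0.095) carries two squeeze catches
- rack: loose white tube rack with nine capped tubes, 78 x 84 mm, 80 mm high with the tubes, standing in one of the tote's two bays (centre at local y about +0.058 or -0.058). Origin: centre of its underside
- cold_pack: loose white flat cold pack 85 x 80 x 24 mm lying in the other bay. Origin: centre of its underside
- catch_hinge (a point): catch in front of the bay at the gate's hinge end (tote local y +0.050): point midway between its two upright steel tabs, z = 0.110. Tabs 22 mm (local x) x 8 mm, top at z = 0.1255, 44 mm over their outer faces along the tote's y; pinched together to 24 mm the catch is fully squeezed, and stays so when let go. Hooks and gate lugs lie 25 to 44 mm from this point towards local +x
- catch_free (a point): the same kind of catch at the gate's free (handle) end, tote local x 0.056, y -0.050; the same sizes
- hinge_tab_a (a joint): travel of the + local y side tab of the hinge-side catch: 0 = out (locked), 0.010 m = fully squeezed in (it moves towards local - y). The gate is let go beyond 0.0065 m, and the tab stays where it is left (about 2 N of friction)
- hinge_tab_b (a joint): travel of the - local y side tab of the hinge-side catch: 0 = out (locked), 0.010 m = fully squeezed in (it moves towards local + y). The gate is let go beyond 0.0065 m, and the tab stays where it is left (about 2 N of friction)
- free_tab_a (a joint): travel of the + local y side tab of the free-side catch: 0 = out (locked), 0.010 m = fully squeezed in (it moves towards local - y). The gate is let go beyond 0.0065 m, and the tab stays where it is left (about 2 N of friction)
- free_tab_b (a joint): travel of the - local y side tab of the free-side catch: 0 = out (locked), 0.010 m = fully squeezed in (it moves towards local + y). The gate is let go beyond 0.0065 m, and the tab stays where it is left (about 2 N of friction)
- gate (a joint): gate angle: 0 shut, grows as its free end swings away from the tote (counter-clockwise from above), stop at 1.45 rad. Both tabs of both catches hold it shut. The ball detent at about 0.7 rad takes about 5 N at the handle to pass; a closing spring (1 to 2 N at the handle) swings it back if let go
- detent (a point): steel ball of the gate's detent, 16 mm in diameter, sprung upward out of an aluminium sill (95 x 115 mm, 8 mm high, on the bench in front of the gate's hinge half); it sits 100 mm from the hinge axis and the gate's lower bar rides over it. This point is on the sill's top at z = 0.008
- gate_hinge (a point): a point on the gate's upright hinge axis, 115 mm above the bench (tote local x 0.085, y 0.105)
- gate_grip: the gate's handle: black upright round post, diameter 14 mm, z 0.045 to 0.135. Origin: on its axis at z = 0.115, a good height to grip from above. Gate shut: tote local x 0.125, y -0.075, i.e. 180 mm along the gate from the hinge axis and 40 mm in front of it. A sleeve that turns freely on its pin, so its axes tell nothing. Flat arms below z = 0.09 join it to the gate
- tip_box: bystander: pipette tip box with yellow lid, 119 x 82 x 65 mm. Origin: centre of its underside
- tube_box: bystander: white tube box with orange caps, 110 x 75 x 64 mm. Origin: centre of its underside
- reagent: bystander: amber bottle, diameter 60, height 130 mm. Origin: centre of its underside
- jar: bystander: small clear jar, diameter 48, height 50 mm, standing in front of the tote beyond the handle end of the gate. Origin: centre of its underside
- beaker: bystander: glass beaker, diameter 66, height 80 mm. Origin: centre of its underside
- slide_box: bystander: white slide box 50 x 50 x 36 mm, standing beside the tote's hinge side. Origin: centre of its underside

How it is judged (in metres and radians):
On the way, in this order (a step that is already met when the one before it is completed fails the run):
1. the catch in front of the cold pack's bay is fully squeezed (both tabs in by over 7.5 mm) while the other catch is still out (((y of rack in the frame of tote above 0 m and value of joint each of free_tab_a, free_tab_b above 0.0075 m and value of joint each of hinge_tab_a, hinge_tab_b below 0.004 m) or (y of rack in the frame of tote below 0 m and value of joint each of hinge_tab_a, hinge_tab_b above 0.0075 m and value of joint each of free_tab_a, free_tab_b below 0.004 m))), for 0.1 s.
2. the catch in front of the rack's bay is fully squeezed too (value of joint each of hinge_tab_a, hinge_tab_b, free_tab_a, free_tab_b above 0.0075 m), for 0.1 s.
3. the gate is swung past its detent to over 1.2 rad by its handle (value of joint gate above 1.2 rad and contact force between the fingers and gate_grip above 0.5 N), for 0.2 s.
At the end, for the whole second after the job is handed in: Both catches are squeezed in (each tab by over 7.5 mm), the gate stands still at over 1.2 rad, held by the fingers on its handle (over 0.5 N of contact), and the rack and the cold pack are within 30 mm of where they stood (all of step 2 and all of step 3 and velocity of joint gate between -0.1 and 0.1 rad/s and distance of each of rack, cold_pack from where it was at the start of the episode below 0.03 m); the arm keeps its last pose, push and grip.
It fails at once if the rack or the cold pack is moved over 30 mm or tipped (distance of any of rack, cold_pack from where it was at the start of the episode above 0.03 m or angle between any of rack, cold_pack's own z axis and vertical above 0.5 rad).
It fails at once if a bystander on the bench is pushed over 30 mm or tipped (distance of any of tip_box, tube_box, reagent, jar, beaker, slide_box from where it was at the start of the episode above 0.03 m or angle between any of tip_box, tube_box, reagent, jar, beaker, slide_box's own z axis and vertical above 0.5 rad).
It also fails if it takes over 61 s, if anything falls off the work surface, if the arm or the gripper's body presses on something with over 40 N, if the wrist force passes 120 N, or if a joint passes its speed limit or range.

## Working session

There is one attempt and no reset: what is moved stays moved. The work goes in short steps, Python scripts to look and compute and a shell command to move; the robot and the scene stay as the last step left them, time stands still between calls to the robot, and variables do not carry over. Pictures are saved under pics/ and viewed, at most 10 in all, crops included, and the job is handed in when it is done.

```bash
mkdir -p pics; ls; python3 - <<'E'
from rig import status,capture,camera_info
import cv2,numpy as np
s=status.sense();print(s)
for n in("scene","top"):
    im,d=capture(n);np.savez(f"{n}0.npz",im=im,d=d)
    c=camera_info(n);print(n,c)
    cv2.imwrite(f"pics/{n}0.png",cv2.resize(im[:,:,::-1],(800,600),interpolation=cv2.INTER_CUBIC))
E
```

```text
pics
{'time_s': 0.0, 'joints': array([ 1.08365346e+00,  3.13466568e-01,  1.49845418e+00,  1.36572324e-05,
        1.33101304e+00, -2.23389039e-01]), 'dq': array([-0.00070278,  0.00195718, -0.000887  ,  0.00020392,  0.00098126,
       -0.00089159]), 'tau': array([ 1.01393875e-03, -4.12285924e+01, -2.59725237e+01, -1.93125734e-04,
        4.30302156e-03,  7.20641765e-06]), 'eef_pos': array([136.85715486, 506.80761497, 404.12001176]), 'ee_rot': array([-2.39468376e-04,  1.31496575e-01,  9.91316398e-01, -6.26387283e-04]), 'force': array([0.49645795, 0.04080284, 0.01829757]), 'wrist_torque': array([0.00224303, 0.04025903, 0.04727974]), 'grip_force': 0.0, 'grip_width': 0.9984804048907981}
scene {'K': array([[444.79736427,   0.        , 254.5727572 ],
       [  0.        , 444.79736427, 186.90997499],
       [  0.        ,   0.        ,   1.        ]]), 'camera_from_world': array([[ 4.31826934e-01,  9.01921908e-01,  7.89754707e-03,
        -2.13071763e+02],
       [-6.91954931e-01,  3.25655954e-01,  6.44318690e-01,
         2.81034612e+02],
       [ 5.78553258e-01, -2.83698911e-01,  7.64716323e-01,
        -1.73462248e+03],
       [ 0.00000000e+00,  0.00000000e+00,  0.00000000e+00,
         1.00000000e+00]])}
top {'K': array([[370.26412098,   0.        , 260.26323303],
       [  0.        , 370.26412098, 189.642926  ],
       [  0.        ,   0.        ,   1.        ]]), 'camera_from_world': array([[-1.08176490e-01, -9.94129567e-01, -2.06171052e-03,
         6.31528884e+01],
       [ 9.72048556e-01, -1.06207976e-01,  2.09383549e-01,
        -4.93162077e+02],
       [-2.08373347e-01,  2.06462947e-02,  9.77831416e-01,
        -1.32059789e+03],
       [ 0.00000000e+00,  0.00000000e+00,  0.00000000e+00,
         1.00000000e+00]])}
```

View pics/scene0.png

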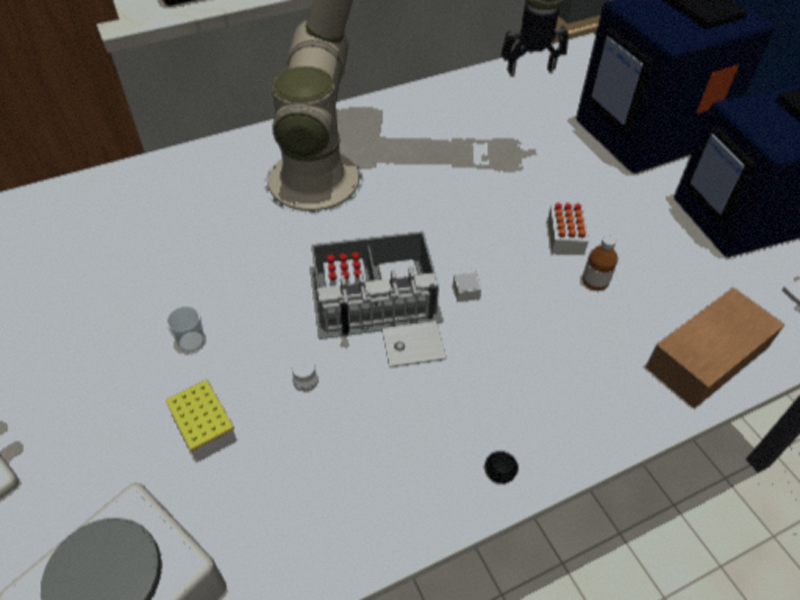

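View pics/top0.png

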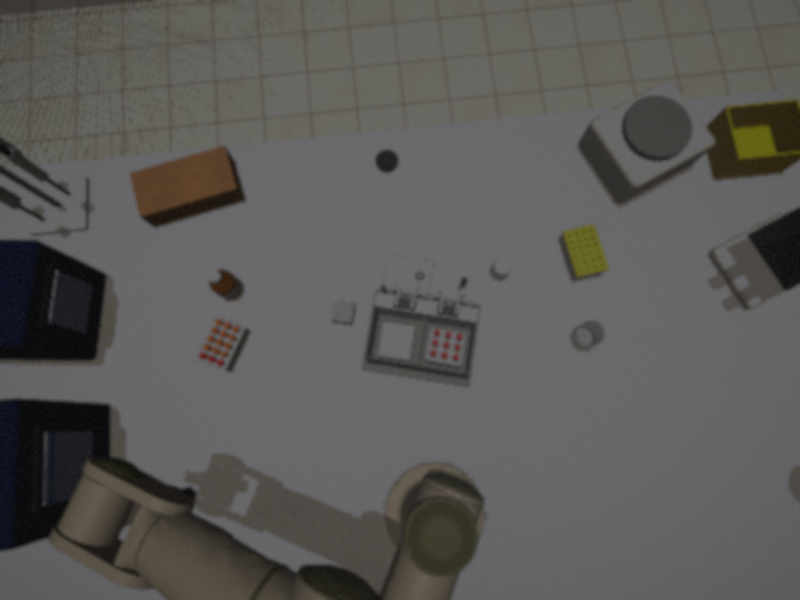

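Scene and top agree. The rack with red caps is in the handle-end bay (scene 345,265; top 446,345), and the handle is at scene (345,318), top (463,283). The cold pack is in the hinge-end bay (top 398,338), so the hinge catch comes first. Next, enlarged crops.

```bash
python3 - <<'E'
import cv2,numpy as np
a=np.load("scene0.npz");b=np.load("top0.npz")
# scene crop cols 190-300 rows 140-240 ; top crop cols 225-335 rows 155-255
A=cv2.resize(a["im"][145:240,190:300,::-1],None,fx=7,fy=6.3,interpolation=cv2.INTER_CUBIC)
t=b["im"][155:250,225:335,::-1].astype(float);t=np.clip(t*1.8,0,255).astype(np.uint8)
B=cv2.resize(t,None,fx=7,fy=6.3,interpolation=cv2.INTER_CUBIC)
cv2.imwrite("pics/sc.png",cv2.resize(A,(770,598)));cv2.imwrite("pics/tc.png",cv2.resize(B,(770,598)))
E
```

```text
(no output)
```

View pics/sc.png

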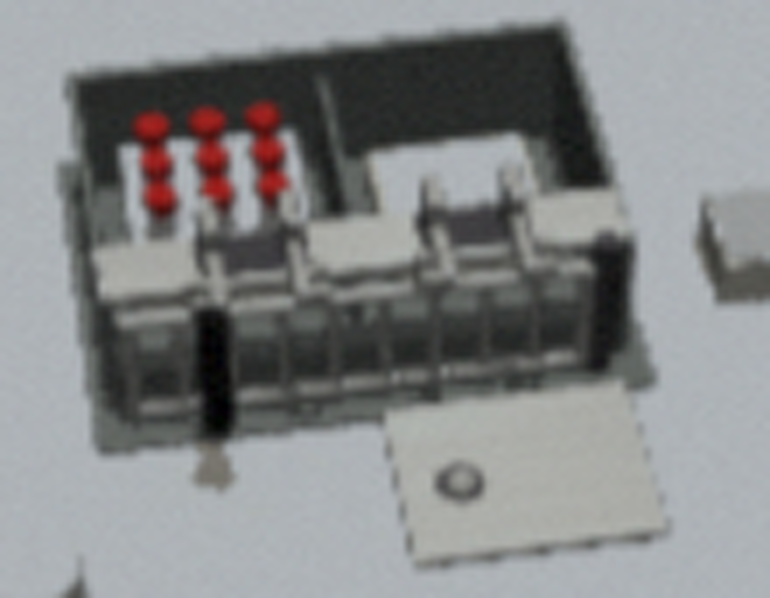

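View pics/tc.png

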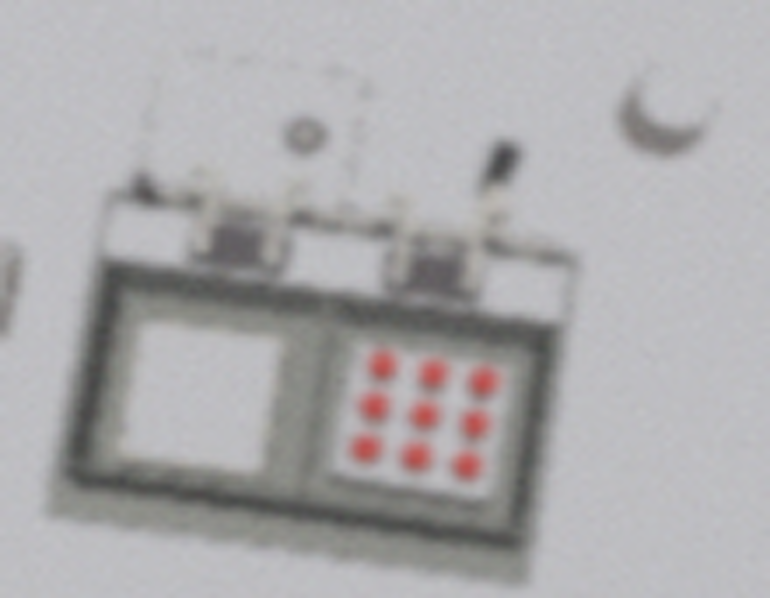

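```bash
cat > h.py <<'E'
import numpy as np
from scipy.optimize import least_squares
from rig import camera_info
def proj(c,P):
    T=c["camera_from_world"];q=T[:3,:3]@np.asarray(P,float)+T[:3,3];K=c["K"]
    return np.array([K[0,0]*q[0]/-q[2]+K[0,2],K[1,1]*-q[1]/-q[2]+K[1,2]])
def fproj(c,P):
    T=c["camera_from_world"];q=T[:3,:3]@np.asarray(P,float)+T[:3,3];K=c["K"]
    v=np.array([q[0],-q[1]]);n=np.hypot(*v);th=np.arctan2(n,-q[2])
    return K[:2,2]+K[0,0]*th*v/n
def tri(obs): # list of (cam,uv,fisheye)
    r=least_squares(lambda P:np.concatenate([(fproj if f else proj)(c,P)-uv for c,uv,f in obs]),[450,0,100])
    return r.x,np.sqrt(np.mean(r.fun**2))
E
python3 - <<'E'
from h import *
S,T=camera_info("scene"),camera_info("top")
s=lambda u,v:np.array([190+u/7,145+v*95/598]);t=lambda u,v:np.array([225+u/7,155+v*95/598])
for n,a,b in[("handletop",(212,310),(508,148)),("hingepost",(612,238),(145,185)),("detent",(460,480),(306,134)),("redmid",(212,152),(425,415))]:
    print(n,*tri([(S,s(*a),0),(T,t(*b),0)]))
L=[("t",(508,148),(125,-75,135)),("s",(212,310),(125,-75,135)),("t",(578,262),(75,-120,95)),("t",(108,195),(75,120,95)),("t",(562,322),(41,-120,95)),("t",(100,262),(41,120,95)),("s",(632,235),(75,120,95)),("s",(565,25),(-80,120,95)),("s",(70,75),(-80,-120,95))]
def W(p,l): c,q=np.cos(p[3]),np.sin(p[3]);return [p[0]+c*l[0]-q*l[1],p[1]+q*l[0]+c*l[1],p[2]+l[2]]
f=lambda p:np.concatenate([proj(S if k=="s" else T,W(p,l))-(s if k=="s" else t)(*uv) for k,uv,l in L])
r=least_squares(f,[450,0,0,0],x_scale=[10,10,10,.1]);print(r.x);print(r.fun.reshape(-1,2).round(1))
for l in[(56,50,110),(56,-50,110),(125,-75,115),(85,105,115)]:print(l,np.round(W(r.x,l)))
E
```

```text
handletop [ 505.92114602 -120.7036529   134.66548372] 0.4861700513286059
hingepost [513.26806408  64.32070866 101.71879504] 0.850154119332719
detent [556.35456361 -27.78846628   7.53899355] 0.3575419826886365
redmid [368.41394081 -65.86781146  81.94087674] 0.39709028982774003
[ 4.04827735e+02 -1.52728269e+01 -4.26093425e+00 -2.73431745e-01]
[[-0.6  0.3]
 [-0.9  0.7]
 [-1.3  0.2]
 [-0.   0.2]
 [-0.3 -0.1]
 [-0.5 -1.3]
 [-0.2  0.4]
 [-0.3 -0.8]
 [-1.1 -0.3]]
(56, 50, 110) [472.  18. 106.]
(56, -50, 110) [445. -79. 106.]
(125, -75, 115) [ 505. -121.  111.]
(85, 105, 115) [515.  63. 111.]
```

```bash
R='';for i in 1; do :; done
python3 -m crank '[[-0.3,-0.29,0,0,0,0,0],[-0.6,-0.58,0,0,0,0,0],[-0.9,-0.87,0,0,0,0,0]]' 20
python3 -m crank '[[-0.3,-0.29,0,0,0,0,0],[-0.6,-0.58,0,0,0,0,0],[-0.9,-0.87,0,0,0,0,0]]'
python3 -m crank '[[-0.3,-0.29,0,0,0,0,0],[-0.6,-0.58,0,0,0,0,0],[-0.9,-0.87,0,0,0,0,0],[-0.9,-0.87,0,0,0,0,0]]'
```

```text
time_s: 0.4
eef_pos: [201.4, 398.1, 404.3]
ee_rot: [-0.0, 0.131, 0.991, -0.0]
force: [0.5, 0.8, 0.2]
grip_width: 1.004
grip_force: 0.0
time_s: 0.7
eef_pos: [265.7, 290.4, 404.6]
ee_rot: [-0.0, 0.131, 0.991, -0.0]
force: [0.9, 0.6, 0.5]
grip_width: 1.002
grip_force: 0.0
time_s: 1.1
eef_pos: [331.3, 181.4, 404.6]
ee_rot: [0.0, 0.134, 0.991, -0.0]
force: [-0.6, 0.2, 0.5]
grip_width: 1.002
grip_force: 0.0
```

```bash
python3 -m crank '[[-0.3,-0.29,0,0,0,0,0],[-0.6,-0.58,0,0,0,0,0],[-0.9,-0.87,0,0,0,0,0]]'
python3 -m crank '[[-0.3,-0.29,0,0,0,0,0],[-0.6,-0.58,0,0,0,0,0],[-0.9,-0.87,0,0,0,0,0],[-0.9,-0.87,0,0,0,0,0],[-0.9,-0.87,0,0,0,0,0]]'
python3 - <<'E'
from h import *
from rig import status,capture
import cv2,pickle
c=camera_info("wrist");im,d=capture("wrist");pickle.dump(c,open("w1.pkl","wb"))
print(c,status.sense()["joints"])
for l in[(472,18,110),(445,-79,110),(505,-121,135)]:print(fproj(c,l))
cv2.imwrite("w1raw.png",im[:,:,::-1]);cv2.imwrite("pics/w1.png",cv2.resize(im[:,:,::-1],(800,600),interpolation=cv2.INTER_CUBIC))
E
```

```text
time_s: 1.4
eef_pos: [394.0, 76.3, 404.7]
ee_rot: [-0.0, 0.131, 0.991, 0.0]
force: [0.5, 0.3, 0.3]
grip_width: 0.996
grip_force: 0.0
time_s: 1.9
eef_pos: [458.0, -30.3, 404.2]
ee_rot: [-0.001, 0.132, 0.991, 0.0]
force: [0.1, 1.4, -0.1]
grip_width: 1.001
grip_force: 0.0
{'K': array([[297.31863964,   0.        , 259.07349315],
       [  0.        , 297.31863964, 198.96059153],
       [  0.        ,   0.        ,   1.        ]]), 'camera_from_world': array([[ 2.60460747e-01,  9.65484274e-01,  5.61489439e-04,
        -9.10076935e+01],
       [-9.31802811e-01,  2.51526612e-01, -2.61682793e-01,
         4.68054846e+02],
       [-2.52791851e-01,  6.76348984e-02,  9.65153770e-01,
        -2.59077088e+02],
       [ 0.00000000e+00,  0.00000000e+00,  0.00000000e+00,
         1.00000000e+00]])} [-3.21087525e-01  1.66479190e-01  1.68573623e+00  2.97399945e-04
  1.29048709e+00 -1.62863324e+00]
[312.64507864 194.63507361]
[203.38907752 193.80942878]
[177.35562601 272.14960019]
```

View pics/w1.png

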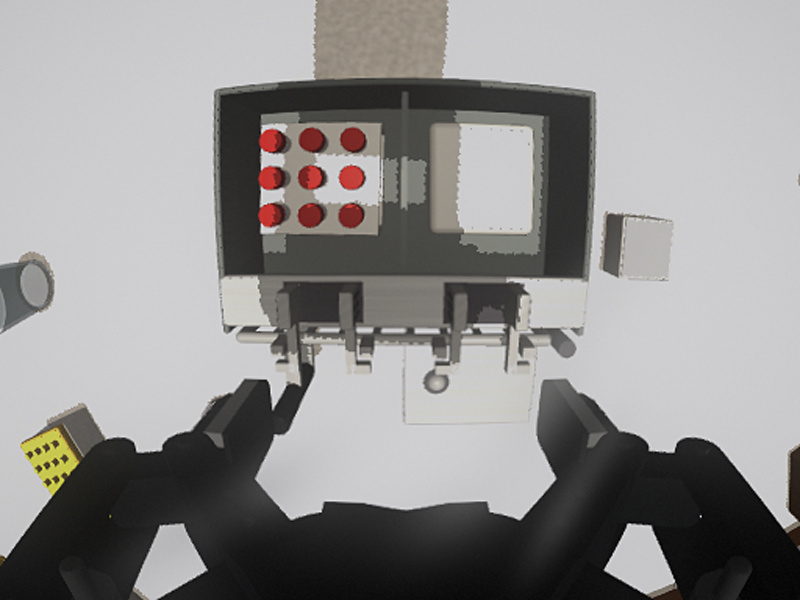

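The wrist view shows four tabs: free catch at about (283,305) and (348,305), hinge catch at (458,305) and (523,302). The handle top is at (280,428), as predicted. I'll move over the hinge catch for a second view.

```bash
python3 -m crank '[[0,0.25,0.3,0,0,0,0],[0,0.5,0.5,0,0,0,0],[0,0.5,0.5,0,0,0,0],[0,0.5,0.5,0,0,0,0]]'
python3 - <<'E'
from h import *
from rig import status,capture
import cv2,pickle
c=camera_info("wrist");im,d=capture("wrist");pickle.dump(c,open("w2.pkl","wb"))
cv2.imwrite("w2raw.png",im[:,:,::-1])
a=cv2.imread("w1raw.png")
A=cv2.resize(a[170:290,140:390],(800,384),interpolation=cv2.INTER_CUBIC) #3.2
p=np.array([fproj(c,(472-14.5,18-52,95)),fproj(c,(472,18,110))]);print(p)
cv2.imwrite("pics/w1c.png",A)
cv2.imwrite("pics/w2.png",cv2.resize(im[150:342,120:376,::-1],(800,600),interpolation=cv2.INTER_CUBIC))
E
```

```text
time_s: 2.35
eef_pos: [470.6, 19.0, 355.0]
ee_rot: [-0.0, 0.13, 0.991, -0.0]
force: [0.8, -0.6, 0.6]
grip_width: 0.999
grip_force: 0.0
[[191.19425938 204.69629764]
 [257.34578067 211.21941818]]
```

View pics/w1c.png

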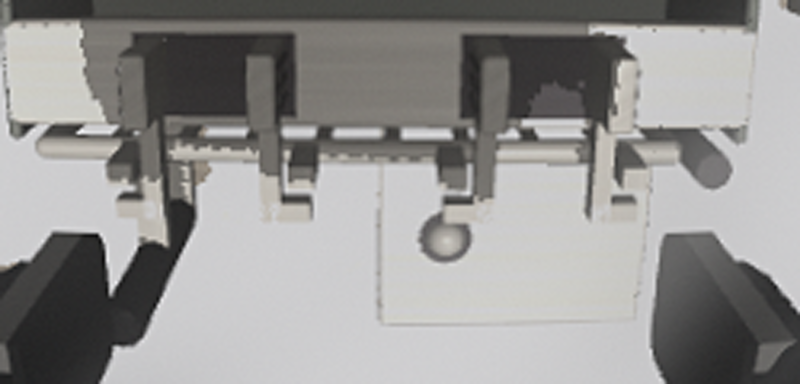

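View pics/w2.png

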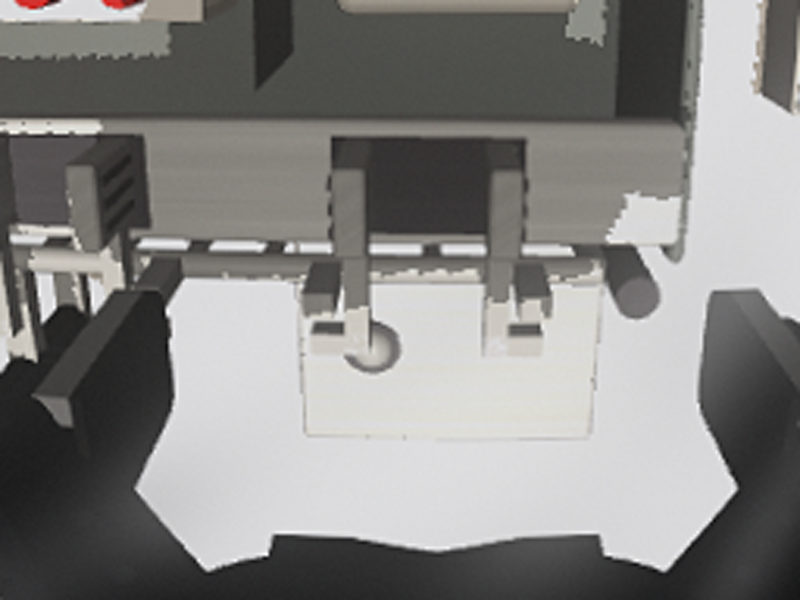

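Hinge tab tops are centred at about (494,92) and (624,92) in the w1 crop, and (350,212) and (506,212) in w2. Free tabs are at (134,91) and (262,92). Now refit.

```bash
cat > fit.py <<'E'
from h import *
import pickle
S,T=camera_info("scene"),camera_info("top")
w1,w2=[pickle.load(open(f,"rb")) for f in("w1.pkl","w2.pkl")]
s=lambda u,v:np.array([190+u/7,145+v*95/598]);t=lambda u,v:np.array([225+u/7,155+v*95/598])
a=lambda u,v:np.array([140+u/3.2-.3,170+v/3.2-.3]);b=lambda u,v:np.array([120+u/3.125-.3,150+v/3.125-.3])
def W(p,l): c,q=np.cos(p[3]),np.sin(p[3]);return np.array([p[0]+c*l[0]-q*l[1],p[1]+q*l[0]+c*l[1],p[2]+l[2]])
E
python3 - <<'E'
from fit import *
for n,o in[("hingeL",(a(494.5,92),b(350,212))),("hingeR",(a(624,92),b(506,212)))]:print(n,*tri([(w1,o[0],1),(w2,o[1],1)]))
print("handle",*tri([(w1,a(127,328),1),(S,s(212,310),0),(T,t(508,148),0)]))
L=[(w1,a(494.5,92),(56,32,125.5)),(w1,a(624,92),(56,68,125.5)),(w1,a(134,91),(56,-68,125.5)),(w1,a(262,92),(56,-32,125.5)),(w2,b(350,212),(56,32,125.5)),(w2,b(506,212),(56,68,125.5)),(w1,a(127,328),(125,-75,135))]
f=lambda p:np.concatenate([fproj(c,W(p,l))-uv for c,uv,l in L])
r=least_squares(f,[405,-15,0,-.27],x_scale=[10,10,10,.1]);print(r.x);print(r.fun.reshape(-1,2).round(1))
for l in[(56,50,110),(56,-50,110),(125,-75,115),(85,105,115)]:print(l,np.round(W(r.x,l),1))
from rig import status;x=status.sense();print(x["eef_pos"],x["ee_rot"],x["joints"])
E
```

```text
hingeL [4.68007644e+02 1.73356756e-02 1.21844876e+02] 0.28018898314614665
hingeR [475.95126288  34.64494509 125.93093713] 0.0979903352063345
handle [ 506.03370927 -119.80337839  133.72979896] 0.4426871174141133
[ 4.05348917e+02 -1.61070973e+01 -3.13964061e+00 -2.63470902e-01]
[[ 0.3  0.2]
 [-0.3  0.2]
 [ 0.2  0.6]
 [-0.1  0.3]
 [-0.  -0.5]
 [ 0.4 -0.3]
 [-0.7 -0.3]]
(56, 50, 110) [472.4  17.6 106.9]
(56, -50, 110) [446.4 -79.  106.9]
(125, -75, 115) [ 506.5 -121.1  111.9]
(85, 105, 115) [514.8  63.1 111.9]
[470.70685257  18.34582921 355.45867024] [ 5.30266590e-04  1.30826968e-01  9.91405070e-01 -1.01457208e-04] [-2.10490723e-01  2.41839540e-01  1.72711636e+00 -1.28373162e-04
  1.17156348e+00 -1.51883103e+00]
```

```bash
python3 -m crank '[[-0.02,0,0.4,0,0,0,0],[-0.02,0,0.75,0,0,0,0],[-0.02,0,0.83,0,0,0,0],[-0.02,0,0.83,0,0,0,0],[-0.02,0,0.83,0,0,0,0.3],[-0.02,0,0.83,0,0,0,0.4]]' 20
python3 -m crank '[[0,0,0,0,0,0,0.5],[0,0,0,0,0,0,0.6],[0,0,0,0,0,0,0.7],[0,0,0,0,0,0,0.8],[0,0,0,0,0,0,0.8],[0,0,0,0,0,0,0.8]]'
python3 -m crank '[[0,0,0,0,0,0,0.9],[0,0,0,0,0,0,0.9],[0,0,0,0,0,0,0.9],[0,0,0,0,0,0,0.9]]'
```

```text
time_s: 3.0
eef_pos: [473.3, 17.2, 273.4]
ee_rot: [0.002, 0.132, 0.991, -0.0]
force: [-0.6, 0.2, -0.7]
grip_width: 0.691
grip_force: 0.0
time_s: 3.6
eef_pos: [473.0, 16.6, 272.5]
ee_rot: [0.0, 0.132, 0.991, -0.001]
force: [-3.6, -7.4, 9.5]
grip_width: 0.273
grip_force: 20.4
time_s: 4.0
eef_pos: [473.0, 16.6, 272.5]
ee_rot: [0.0, 0.132, 0.991, -0.001]
force: [-3.2, -7.5, 9.6]
grip_width: 0.271
grip_force: 20.4
```

```bash
python3 -m crank '[[0,0,0,0,0,0,0.3],[0,0,0,0,0,0,0],[0,0,0,0,0,0,0],[0,0,-0.3,0,0,0,0],[0,0,-0.6,0,0,0,0],[0,0,-0.6,0,0,0,0]]' 20
python3 -m crank '[[0,-0.4,0,0,0,0,0],[0,-0.8,0,0,0,0,0],[0,-0.99,0,0,0,0,0],[0,-0.99,0,0,0,0,0],[0,-0.99,0,0,0,0,0],[0,-0.99,0,0,0,0,0]]'
python3 - <<'E'
from h import *
from rig import status,capture
import cv2,pickle
c=camera_info("wrist");im,d=capture("wrist");pickle.dump(c,open("w3.pkl","wb"))
for l in[(446.4,-79,125.5),(472.4,17.6,125.5)]:print(fproj(c,l))
cv2.imwrite("pics/w3.png",cv2.resize(im[:,:,::-1],(800,600),interpolation=cv2.INTER_CUBIC))
E
```

```text
time_s: 4.6
eef_pos: [473.4, 17.4, 334.9]
ee_rot: [0.003, 0.131, 0.991, -0.0]
force: [1.2, -0.4, -0.5]
grip_width: 0.998
grip_force: 0.0
time_s: 5.2
eef_pos: [447.2, -77.4, 331.4]
ee_rot: [-0.0, 0.131, 0.991, 0.0]
force: [0.7, 0.4, 0.3]
grip_width: 0.998
grip_force: 0.0
[254.99569676 227.2087509 ]
[402.61678969 225.11632397]
```

View pics/w3.png

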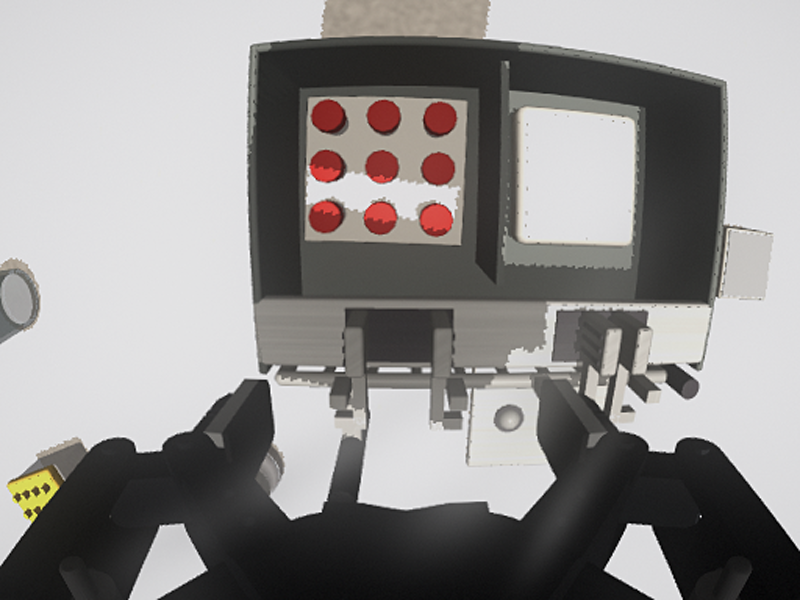

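The hinge tabs at (610,350) and (640,350) now sit close together, so that catch is squeezed. The free tabs at (354,340) and (441,340) are centred under the gripper. Next, squeeze the free catch.

```bash
python3 -m crank '[[0.01,-0.01,0.3,0,0,0,0],[0.01,-0.01,0.55,0,0,0,0],[0.01,-0.01,0.6,0,0,0,0],[0.01,-0.01,0.6,0,0,0,0],[0.01,-0.01,0.6,0,0,0,0.3],[0.01,-0.01,0.6,0,0,0,0.4]]' 20
python3 -m crank '[[0,0,0,0,0,0,0.5],[0,0,0,0,0,0,0.6],[0,0,0,0,0,0,0.7],[0,0,0,0,0,0,0.8],[0,0,0,0,0,0,0.9],[0,0,0,0,0,0,0.9],[0,0,0,0,0,0,0.9],[0,0,0,0,0,0,0.9]]'
```

```text
time_s: 5.85
eef_pos: [446.2, -78.9, 272.8]
ee_rot: [0.001, 0.131, 0.991, -0.0]
force: [-0.1, 0.0, 0.5]
grip_width: 0.694
grip_force: 0.0
time_s: 6.65
eef_pos: [445.9, -79.7, 272.4]
ee_rot: [0.0, 0.132, 0.991, -0.001]
force: [-3.4, -5.3, 7.5]
grip_width: 0.271
grip_force: 21.1
```

```bash
python3 -m crank '[[0,0,0,0,0,0,0.3],[0,0,0,0,0,0,0],[0,0,0,0,0,0,0],[0,0,-0.3,0,0,0,0],[0,0,-0.6,0,0,0,0],[0,0,-0.6,0,0,0,0]]' 20
python3 -m crank '[[-0.3,-0.1,0,0,0,0,0],[-0.6,-0.2,0,0,0,0,0],[-0.69,-0.24,0,0,0,0,0],[-0.69,-0.24,0,0,0,0,0],[-0.69,-0.24,0,0,0,0,0],[-0.69,-0.24,0,0,0,0,0]]'
python3 - <<'E'
from h import *
from rig import status,capture
import cv2,pickle
print(status.sense()["eef_pos"],status.sense()["joints"])
c=camera_info("wrist");im,d=capture("wrist");pickle.dump(c,open("w4.pkl","wb"))
for l in[(506.2,-120.6,135),(446.4,-79,125.5)]:print(fproj(c,l)*1.5625)
cv2.imwrite("pics/w4.png",cv2.resize(im[:,:,::-1],(800,600),interpolation=cv2.INTER_CUBIC))
E
```

```text
time_s: 7.25
eef_pos: [446.4, -79.0, 334.7]
ee_rot: [0.003, 0.131, 0.991, -0.001]
force: [0.4, -0.1, -0.6]
grip_width: 0.999
grip_force: 0.0
time_s: 7.85
eef_pos: [505.6, -119.5, 331.6]
ee_rot: [-0.0, 0.131, 0.991, 0.0]
force: [-0.4, 0.2, -0.2]
grip_width: 0.997
grip_force: 0.0
[ 505.58367281 -119.54465072  331.57715536] [-4.57965483e-01  3.70501341e-01  1.61812508e+00  6.30081712e-05
  1.15367069e+00 -1.76538094e+00]
[400.46530896 366.78687688]
[466.47844325 184.14517343]
```

View pics/w4.png

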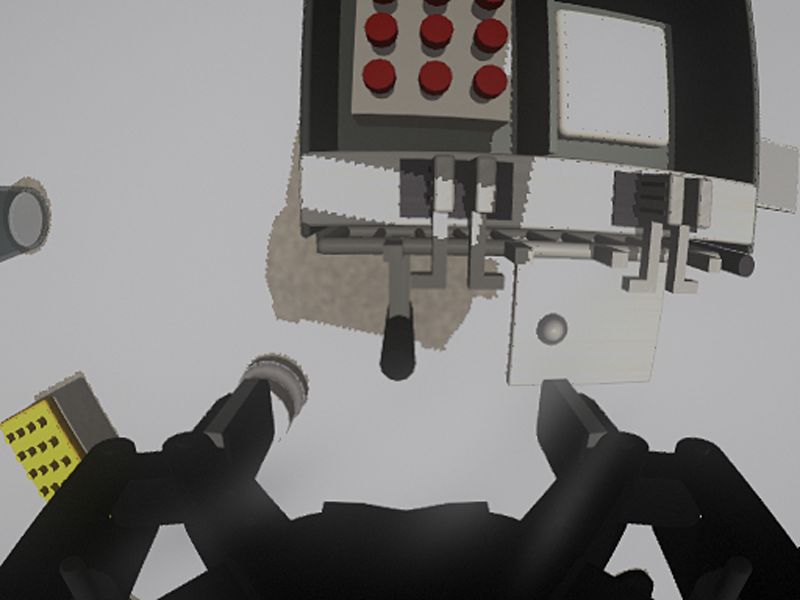

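Both catches look pinched. The handle top at (398,365) matches the prediction of (400,367). Now grip it.

```bash
python3 -m crank '[[0,-0.01,0.3,0,0,0,0],[0,-0.01,0.55,0,0,0,0],[0,-0.01,0.6,0,0,0,0],[0,-0.01,0.6,0,0,0,0.2],[0,-0.01,0.6,0,0,0,0.5],[0,-0.01,0.6,0,0,0,0.8],[0,-0.01,0.6,0,0,0,1],[0,-0.01,0.6,0,0,0,1],[0,-0.01,0.6,0,0,0,1],[0,-0.01,0.6,0,0,0,1]]' 40
python3 - <<'E'
import numpy as np
from scipy.spatial.transform import Rotation as R
from rig import status
s=status.sense();q=s["ee_rot"];p=s["eef_pos"];M=R.from_quat([*q[1:],q[0]]).as_matrix()
H=np.array([514.8,63.1]);v=p[:2]-H;print(p,s["joints"],np.hypot(*v))
yaw=0
for lo in(0,.5,1.0):   # tool turns half the gate angle; per-call shifts in the tool axes at call start
    Ms=R.from_rotvec([0,0,lo/2]).as_matrix()@M
    for g in np.arange(lo+.1,min(lo+.5,1.36)+.01,.1):
        f=lambda a:H+R.from_rotvec([0,0,a]).as_matrix()[:2,:2]@v
        d=np.append(f(g)-f(lo),0);print(round(g,2),(Ms.T@d/100).round(3),"turn z",round(-(g-lo)/2/np.deg2rad(45),3),f(g).round())
E
```

```text
time_s: 8.9
eef_pos: [506.1, -122.1, 272.5]
ee_rot: [0.001, 0.132, 0.991, -0.001]
force: [-0.4, -7.1, 2.0]
grip_width: 0.152
grip_force: 39.4
[ 506.0917403  -122.05462437  272.47751251] [-0.46163383  0.44761714  1.67810626 -0.00229637  1.01324316 -1.76744181] 185.35929626734693
0.1 [-0.179  0.049  0.   ] turn z -0.064 [ 525. -122.]
0.2 [-0.352  0.115  0.   ] turn z -0.127 [ 543. -120.]
0.3 [-0.517  0.199  0.001] turn z -0.191 [ 561. -116.]
0.4 [-0.673  0.298  0.001] turn z -0.255 [ 579. -111.]
0.5 [-0.819  0.413  0.001] turn z -0.318 [ 596. -104.]
0.6 [-0.161  0.092  0.   ] turn z -0.064 [612. -95.]
0.7 [-0.312  0.199  0.   ] turn z -0.127 [627. -84.]
0.8 [-0.452  0.32   0.   ] turn z -0.191 [642. -72.]
0.9 [-0.579  0.455  0.   ] turn z -0.255 [654. -59.]
1.0 [-0.691  0.603  0.   ] turn z -0.318 [666. -44.]
1.1 [-0.133  0.129 -0.   ] turn z -0.064 [676. -29.]
1.2 [-0.253  0.27  -0.   ] turn z -0.127 [684. -12.]
1.3 [-0.359  0.422 -0.   ] turn z -0.191 [691.   5.]
```

```bash
python3 -m crank '[[-0.09,0.02,0,0,0,-0.03,1],[-0.18,0.05,0,0,0,-0.06,1],[-0.27,0.08,0,0,0,-0.1,1],[-0.35,0.115,0,0,0,-0.13,1],[-0.435,0.155,0,0,0,-0.16,1],[-0.515,0.2,0,0,0,-0.19,1],[-0.595,0.248,0,0,0,-0.22,1],[-0.67,0.3,0,0,0,-0.255,1],[-0.745,0.355,0,0,0,-0.29,1],[-0.82,0.413,0,0,0,-0.32,1]]' 40
python3 - <<'E'
import numpy as np
from rig import status
s=status.sense();v=s["eef_pos"][:2]-np.array([514.8,63.1]);print(np.hypot(*v),np.arctan2(v[1],v[0])+1.617,s["joints"])
E
```

```text
time_s: 9.9
eef_pos: [596.4, -103.4, 272.5]
ee_rot: [0.001, 0.006, 1.0, -0.001]
force: [0.5, -4.4, 2.3]
grip_width: 0.15
grip_force: 39.5
185.4400763062328 0.5020850828070693 [-3.64792544e-01  6.11298178e-01  1.40464694e+00 -1.54602748e-03
  1.12302023e+00 -1.92302862e+00]
```

```bash
python3 -m crank '[[-0.08,0.045,0,0,0,-0.03,1],[-0.16,0.092,0,0,0,-0.064,1],[-0.237,0.144,0,0,0,-0.095,1],[-0.312,0.2,0,0,0,-0.13,1],[-0.383,0.258,0,0,0,-0.16,1],[-0.452,0.32,0,0,0,-0.19,1],[-0.517,0.386,0,0,0,-0.22,1],[-0.58,0.455,0,0,0,-0.255,1],[-0.636,0.528,0,0,0,-0.29,1],[-0.69,0.603,0,0,0,-0.32,1]]' 40
python3 -m crank '[[-0.067,0.063,0,0,0,-0.03,1],[-0.133,0.13,0,0,0,-0.064,1],[-0.194,0.198,0,0,0,-0.095,1],[-0.253,0.27,0,0,0,-0.13,1],[-0.307,0.345,0,0,0,-0.16,1],[-0.36,0.422,0,0,0,-0.19,1],[-0.385,0.46,0,0,0,-0.2,1],[-0.385,0.46,0,0,0,-0.2,1],[-0.385,0.46,0,0,0,-0.2,1],[-0.385,0.46,0,0,0,-0.2,1]]' 40
python3 - <<'E'
import numpy as np,cv2
from rig import status,capture
s=status.sense();v=s["eef_pos"][:2]-np.array([514.8,63.1]);print(np.hypot(*v),np.arctan2(v[1],v[0])+1.617,s["joints"],s["dq"].round(3))
im,_=capture("scene");cv2.imwrite("pics/s5.png",cv2.resize(im[120:270,160:360,::-1],(800,600),interpolation=cv2.INTER_CUBIC))
E
```

```text
time_s: 10.9
eef_pos: [666.3, -43.1, 272.4]
ee_rot: [0.001, -0.12, 0.993, -0.001]
force: [3.8, -5.1, 3.3]
grip_width: 0.153
grip_force: 39.7
time_s: 11.9
eef_pos: [692.3, 11.1, 272.4]
ee_rot: [0.001, -0.197, 0.98, -0.0]
force: [2.4, -2.7, 6.5]
grip_width: 0.151
grip_force: 39.9
184.9822005939409 1.3323265629101302 [-1.52676673e-01  7.96882569e-01  1.07141665e+00  1.62669611e-04
  1.27220478e+00 -2.12054513e+00] [ 0.     0.002 -0.002 -0.001 -0.     0.001]
```

View pics/s5.png

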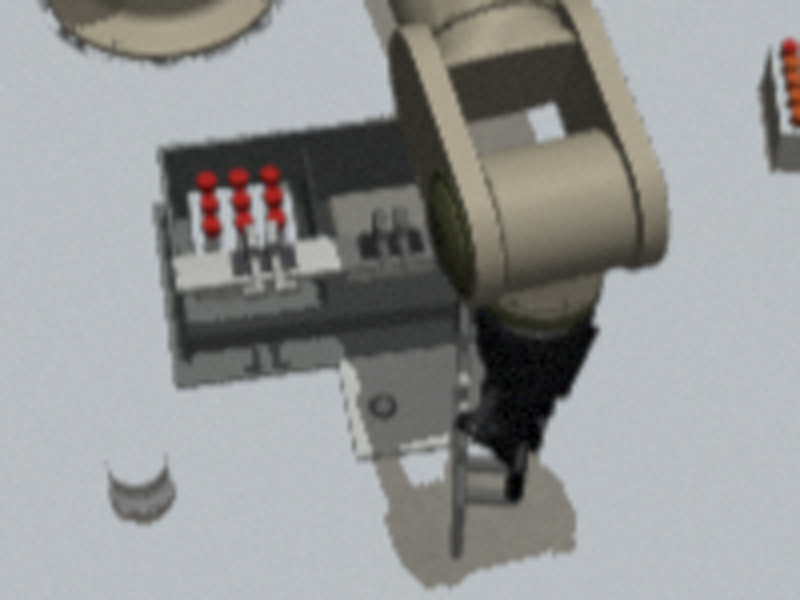

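The gate stands wide open along (460,450), past the detent ball at (383,405). The gripper holds its handle at (515,490), the catches are pinched, and the rack and jar have not moved.

```bash
python3 -c "
from rig import ticket;print(ticket.finish_job())"
```

```text
the job is handed in; nothing more can be done
None
```

I pinched both catches (the cold-pack side first, then the rack side), swung the gate open to about 1.33 rad (76°), and handed the job in at about 12 s with the gripper still holding the handle; no verdict came back.

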